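Open the box lid into its stay and put the small tin away

TASK

Lift the lid of the wooden box by its handle, past its balance point, and ease it back until it clicks past the spring ball of the iron stay and its rubber bumper sits against the stay's tab; press only as hard as the click needs, without slamming or straining the bumper. With the lid standing open by itself, put the small tin upright into the box, and leave the other things alone.

Things in the scene. Friction and masses are not known exactly. Their poses are not given: they have to be found in the camera images.
- box: fixed open wooden box, 130 (x) by 220 (y) by 90 mm high outside, walls and floor 8 mm; origin at the centre of its underside, z up, its front (handle side) looks to its own -x. The lid's hinge line runs along its y axis over the rear top edge, at x = +65 mm, z = 90 mm. A fixed iron upright, the stay (160 mm high), stands on its -y side near the hinge; it is not measured
- lid (a joint): angle of the lid about its hinge, rad: 0 shut, growing as it opens, 1.57 upright; beyond about 1.53 it leans back by its own weight. Lid 135 mm from hinge to front edge, 220 mm wide, 10 mm thick, 0.2 to 0.45 kg, loose hinge. Home in the stay it stands anywhere from 1.62 to 2.02: the stay's place varies from start to start, so the click must be felt
- lid_hinge (a point): middle of the hinge line (lower rear edge of the lid when shut); fixed to the lid, so its axes turn with it; at angle 0 they are those of the box
- lid_bar (a point): middle of the handle bar: round steel, 9 mm diameter, parallel to the hinge line, straight for 68 mm, on two arms 40 mm in front of the lid's front edge (gap about 35 mm); 175 mm from the hinge line, 5 mm above the lid's lower face. Held from above between two fingers it can turn in them as the lid swings. Axes turn with the lid
- lid_peg (a point): middle of a steel peg (4 mm thick, 34 mm long) on the lid's -y side edge, 60 mm from the hinge line. Swinging back it meets the stay's spring ball (8 mm wide) 5 mm before the ball's middle; getting past takes 3 to 9 N at the handle bar, square to the lid; then the force drops as it snaps to 2 mm past the ball's middle, where the bumper meets the stay's tab and the force rises again
- bumper: rubber bumper, a bar of 12 mm diameter and 22 mm long on the lid's top (rear when open) face near its -y edge, 60 mm from the hinge line; it meets the stay's tab when the lid is home, and the ball then keeps it pressed there. Origin and axes are those of lid_hinge. It bears 40 N: by the leverage about 12 N at the handle bar
- tin_spice: the small round tin, 49 mm in diameter, 72 mm high, 80 g; origin at the centre of its underside, z up. It stands to the left or the right of the box
- tin_powder: the larger round tin, 64 mm in diameter, 105 mm high, bystander; origin at the centre of its underside
- candle_holder: candle stub on a tin saucer, 88x109x63 mm, bystander; origin under its middle
- jar_low_a: empty glass jar, 68 mm in diameter, 120 mm high, bystander; origin at the centre of its underside
- matchbox: matchbox lying flat, 36x56x16 mm, bystander; origin at the centre of its underside
Mind the look-alikes: they are no part of the job. Leave any pink look-alike of the tin_spice alone.

How it is judged (in metres and radians):
On the way, in this order (a step that is already met when the one before it is completed fails the run):
1. the lid has snapped home (its bumper sits on the stay's tab), with the small tin still outside the box (contact force between bumper and anything else above 2 N and value of joint lid above 1.56 rad and horizontal distance between tin_spice and box above 0.14 m), for 0.3 s.
2. the small tin stands in the box (horizontal distance between tin_spice and box below 0.085 m and height (world z) of tin_spice below 0.02 m), for 0.2 s.
At the end, for the whole second after the job is handed in: The lid stands open by itself, snapped home so that the ball keeps its bumper pressed on the stay's tab (over 2 N), and the small tin stands upright (within 0.15 rad) and at rest on the floor inside the box (contact force between bumper and anything else above 2 N and value of joint lid above 1.56 rad and x of tin_spice in the frame of box between -0.045 and 0.045 m and y of tin_spice in the frame of box between -0.09 and 0.09 m and height (world z) of tin_spice below 0.015 m and angle between tin_spice's own z axis and vertical below 0.15 rad and linear speed of tin_spice below 0.02 m/s); the robot touches nothing.
It fails at once if the bumper is slammed or strained with more than 40 N (contact force between bumper and anything else above 40 N).
It fails at once if a bystander (larger tin, candle, jar, matchbox) is shifted by more than 25 mm (distance of any of tin_powder, candle_holder, jar_low_a, matchbox from where it was at the start of the episode above 0.025 m).
It also fails if it takes over 72 s, if anything falls off the work surface, if the arm or the gripper's body presses on something with over 40 N, if the wrist force passes 120 N, or if a joint passes its speed limit or range.

ROBOT

A 7-joint arm with a two-finger parallel gripper is mounted at the origin on a cart in front of the work surface, level with it; the furniture and walls round the work are solid. World frame = base frame: x ahead of the robot, y to its left, z up, the work surface at z = 0. Lengths are in m, angles in degrees, forces in N, time in s.
With the tool pointing down it reaches from about 0.425 to 0.875 m from the base axis. Payload 4.7 kg.
Tool frame: the origin (TCP) lies on the centre line of the jaws, within the pads' length; the fingertips stand 19 mm ahead of it and the grasp point (between the pads) is the TCP; z points along the fingers, y is the line along which they close (so a half turn about z gives the same grasp; the last joint's range is limited). The gripper opens to 87 mm and grips with 3 to 60 N. Pads are 19 mm wide; open, the fingers measure 117 mm over their backs; the gripper's body (75 mm by 190 mm) begins 51 mm behind the grasp point.
Start: joints at [-62.905, 18.392, -4.016, 83.108, 1.295, 78.541, -3.26], TCP at [0.288, 0.583, 0.242] pointing down, gripper open.
Joint ranges: [-163.93, 163.93], [-17.29, 119.83], [-79.2, 71.16], [3.27, 140.29], [-89.18, 269.18], [5.43, 117.66], [-154.24, 154.24]. Speed limits (degrees/s): [147.25, 147.25, 180, 180, 180, 180, 180].

INTERFACE

Orientations are given as [roll, pitch, yaw] about the fixed x, y, z axes, in that order (R = Rz(yaw) Ry(pitch) Rx(roll)).
In Python, from cell import env, imaging gives the robot as it stands.
- The arm moves only by the shell command python3 -m crank 'ROWS' [OPENING] [FORCE]. ROWS is JSON, a list of rows, each an object of numbers: "x", "y", "z": the shift along the tool's x, y, z in m; "turn": the turn about the tool's z in rad. In form: [{"x": .., "y": .., "z": .., "turn": ..}, ...]. A call has 1 to 12 rows; each row is the pose to reach, as a shift and turn from the pose commanded when the call began, along the tool's axes at that moment; what a row does not reach only later rows make up. A row lasts 1/8 s, in which the tool goes at most 62.5 mm and 10.7 degrees, less where a joint would pass 70% of its speed; a pose out of reach is approached as far as the arm can. A call with a gripper value outside its range is refused whole. OPENING is the finger opening in m, from 0 to 0.087, set as the call begins (- or left out, the last holds). The fingers move at their own pace and stop on an object; FORCE is the grip in N (left out, the last holds). Time passes only in rows, so rows that repeat a pose let the fingers close. It gives the time, the measured TCP pose, the force, the opening and the grip force at its end, in the units of the state.
- env.get_obs(): the state, without advancing time (a new reading comes with each control period).
- imaging.read_camera(name): name is "side" or "top" or "wrist"; returns the picture (480x640x3 uint8, red, green, blue); there is no depth.
- imaging.get_calibration(name): a dict with "camera_matrix" (3x3 intrinsics, pixels), "position" and "attitude" of the camera in the world. Camera axes: x right, y up, looking along -z (the intrinsics and any distortion apply to the point x, -y, -z); pixel columns grow to the right and rows downward; lengths in m; the calibration is good to about 2 mm. A picture is of the moment at which its call begins: read the wrist's pose just before it. get_calibration takes no time and is no camera call; for the wrist camera it gives the pose at the moment of the call.
- env.sign_off(): hands the job in; it is judged then, once.
The state is a dict: "time_s": time; "qpos": joint angles; "joint_velocities": joint speeds; "effort": joint torques, N m; "tool_pos": TCP position; "tool_rot": TCP orientation; "force": force on the tool from outside, world axes, zero at the start; "wrist_torque": the same for the moment, N m; "grip_width": finger opening in m; "grasp_force": force on a finger pad.
Only numpy, scipy, OpenCV 4.12 (cv2) and the standard library are available. Lean on these libraries where they do the work, as an engineer would, in place of code of your own. Each camera call takes 0.05 s, during which the arm holds its last target. There are 200 camera calls.

## Working session

There is one attempt and no reset: what is moved stays moved. The work goes in short steps, Python scripts to look and compute and a shell command to move; the robot and the scene stay as the last step left them, time stands still between calls to the robot, and variables do not carry over. Pictures are saved under pics/ and viewed, at most 10 in all, crops included, and the job is handed in when it is done.

```bash
ls; mkdir -p pics
python3 - <<'E'
from cell import env, imaging
import cv2
o=env.get_obs(); print({k:o[k] for k in('time_s','tool_pos','tool_rot','force','grip_width')})
for n in('top','side'):
    c=imaging.get_calibration(n); print(n,c)
    cv2.imwrite(f'pics/{n}0.png',imaging.read_camera(n)[:,:,::-1])
E
```

```text
pics
{'time_s': 0.0, 'tool_pos': array([0.28766568, 0.58229501, 0.24045201]), 'tool_rot': array([-1.79890434e+02,  6.56239189e-03,  1.53716864e+02]), 'force': array([-0.41668218,  0.13738753,  0.261371  ]), 'grip_width': 0.08685090245487528}
top {'camera_matrix': array([[473.16293531,   0.        , 314.68498212],
       [  0.        , 473.16293531, 237.08800936],
       [  0.        ,   0.        ,   1.        ]]), 'position': array([ 0.32425214, -0.0093321 ,  1.01349946]), 'attitude': array([ 1.31199131e+01, -8.85408644e-02, -9.05103571e+01])}
side {'camera_matrix': array([[449.14823731,   0.        , 317.73401507],
       [  0.        , 449.14823731, 233.33916048],
       [  0.        ,   0.        ,   1.        ]]), 'position': array([-0.08661473, -0.88915607,  0.63216172]), 'attitude': array([ 63.3260038 ,   0.51661998, -35.66774575])}
```

View pics/top0.png

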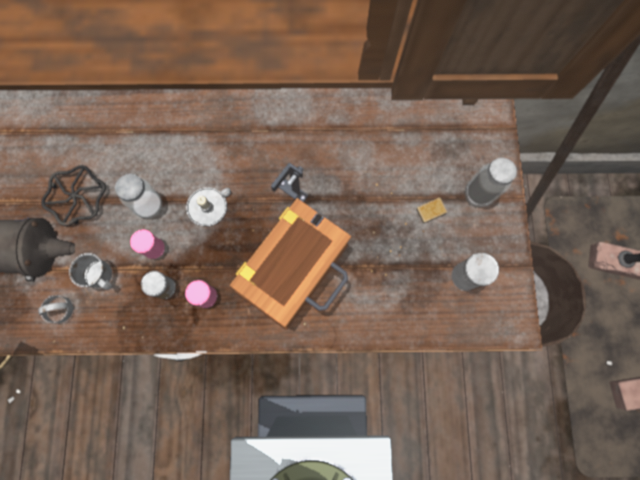

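View pics/side0.png

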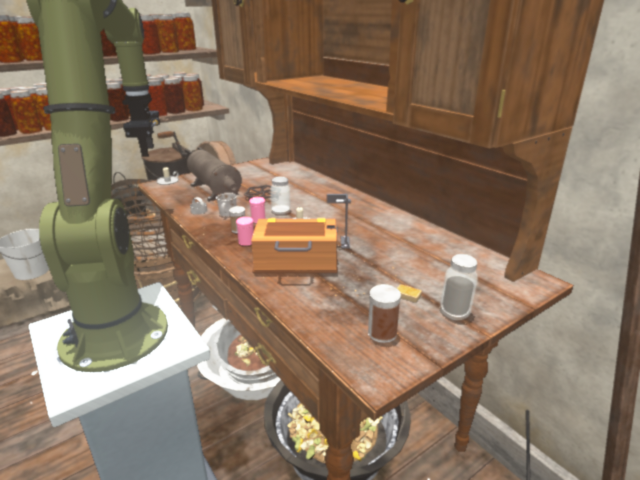

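The top view shows the box at about (290,262), with its hinges at (289,214) and (246,271), the handle at about (335,295) and the stay at (290,183). A non-pink tin is at (156,285) between two pink look-alikes. I'll enlarge both regions.

```bash
cat > h.py <<'E'
from cell import env, imaging
import numpy as np, cv2
from scipy.spatial.transform import Rotation as Ro
def ray(c,u,v):
    K=c['camera_matrix'];R=Ro.from_euler('xyz',c['attitude'],degrees=True).as_matrix()
    d=np.array([(u-K[0,2])/K[0,0],-(v-K[1,2])/K[1,1],-1]);return R@d
def at_z(c,u,v,z):
    d=ray(c,u,v);p=np.array(c['position']);return p+d*(z-p[2])/d[2]
def proj(c,P):
    K=c['camera_matrix'];R=Ro.from_euler('xyz',c['attitude'],degrees=True).as_matrix()
    q=(np.atleast_2d(P)-c['position'])@R
    return np.c_[K[0,2]+K[0,0]*q[:,0]/-q[:,2],K[1,2]-K[1,1]*q[:,1]/-q[:,2]]
E
python3 - <<'E'
import cv2,numpy as np
t=cv2.imread('pics/top0.png')
a=cv2.resize(t[160:340,215:365],None,fx=3.3,fy=3.3,interpolation=cv2.INTER_CUBIC)   # 495x594
b=cv2.resize(t[220:320,130:230],None,fx=3,fy=3,interpolation=cv2.INTER_CUBIC)
s=cv2.imread('pics/side0.png')
d=cv2.resize(s[180:280,205:305],None,fx=3,fy=2.94,interpolation=cv2.INTER_CUBIC)[:294,:300]
p=np.zeros((594,800,3),np.uint8);p[:,:495]=a[:594,:495];p[:300,500:]=b;p[300:594,500:]=d
cv2.imwrite('pics/crop1.png',p)
E
```

```text
(no output)
```

View pics/crop1.png

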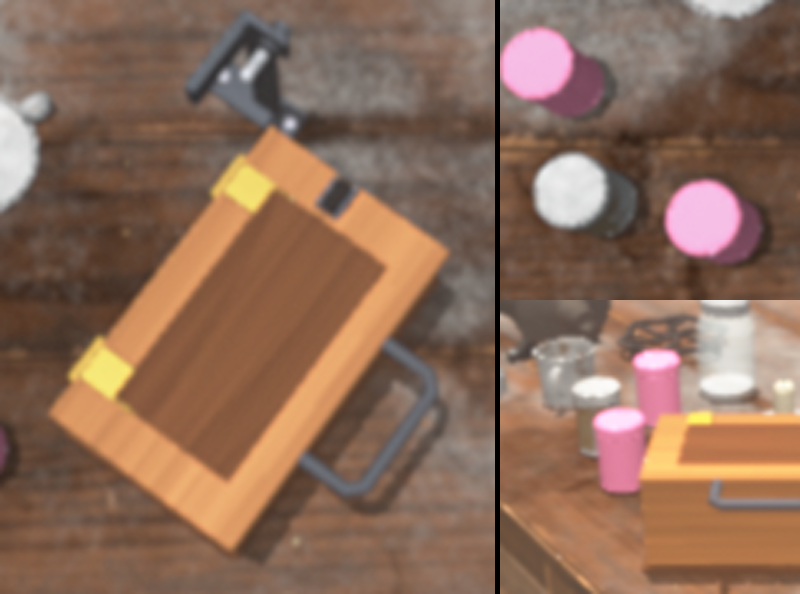

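The crop shows lid corners at (275,128), (448,250), (235,552) and (52,412). The handle bar runs from (433,385) to (360,490), and the grey-topped small tin's top is centred at (571,190).

Run:
```python
from h import *
c=imaging.get_calibration('top')
f=lambda x,y,z:at_z(c,215+x/3.3,160+y/3.3,z)
L=[f(*p,.1) for p in((275,128),(448,250),(235,552),(52,412))]
RR,FR,FL,RL=L
print(np.round(L,4), [np.linalg.norm(L[i]-L[i-1]) for i in range(4)])
yv=(RL-RR)+(FL-FR); yaw=np.arctan2(-yv[0],yv[1]); print('yaw y',np.degrees(yaw))
xv=(RR-FR)+(RL-FL); print('yaw x',np.degrees(np.arctan2(xv[1],xv[0])))
B=[f(433,385,.095),f(360,490,.095)];print('bar',np.round(B,4),(B[0]+B[1])/2)
ctr=sum(L)/4; X=np.array([np.cos(yaw),np.sin(yaw),0])
print('ctr',ctr,'hinge',ctr+X*.0675,'bar pred',ctr-X*(.175-.0675),'box',ctr+X*.0025)
print('tin',at_z(c,130+71/3,220+190/3,.072))
print('pinks',at_z(c,130+38/3,220+64/3,.072),at_z(c,130+203/3,220+218/3,.072))
s=imaging.get_calibration('side');print(proj(s,[*B,at_z(c,153.7,283.3,.072),*L]))
```

```text
[[ 0.6169  0.0197  0.1   ]
 [ 0.5392 -0.0842  0.1   ]
 [ 0.3619  0.043   0.1   ]
 [ 0.4436  0.1507  0.1   ]] [np.float64(0.21725064078262707), np.float64(0.12971276643850815), np.float64(0.21826432668838558), np.float64(0.13522693600637775)]
yaw y 53.635183662784
yaw x 53.025185248081826
bar [[ 0.4583 -0.0736  0.095 ]
 [ 0.397  -0.0295  0.095 ]] [ 0.4276596  -0.05155277  0.095     ]
ctr [0.49039176 0.03228212 0.1       ] hinge [0.53041416 0.08663704 0.1       ] bar pred [ 0.42665237 -0.05428312  0.1       ] box [0.49187407 0.03429526 0.1       ]
tin [0.45161409 0.30957654 0.072     ]
pinks [0.53778325 0.33784639 0.072     ] [0.4322145  0.22088489 0.072     ]
[[306.48454601 249.48471785]
 [276.13664528 249.7144408 ]
 [235.61375658 209.19562654]
 [334.20485805 218.98532978]
 [334.89590968 240.30074208]
 [249.63789926 240.99969099]
 [257.36919118 218.81225419]]
```

```bash
python3 -m crank '[{"x":-0.05,"y":-0.033,"z":0,"turn":0.0},{"x":-0.1,"y":-0.066,"z":0,"turn":0.03},{"x":-0.15,"y":-0.1,"z":0,"turn":0.06},{"x":-0.2,"y":-0.135,"z":0,"turn":0.09},{"x":-0.25,"y":-0.17,"z":0,"turn":0.12},{"x":-0.288,"y":-0.195,"z":0,"turn":0.15},{"x":-0.308,"y":-0.25,"z":0,"turn":0.18},{"x":-0.328,"y":-0.305,"z":0,"turn":0.18},{"x":-0.35,"y":-0.36,"z":0,"turn":0.18},{"x":-0.37,"y":-0.415,"z":0,"turn":0.18},{"x":-0.39,"y":-0.47,"z":0,"turn":0.18},{"x":-0.406,"y":-0.508,"z":0,"turn":0.18}]' 0.03 10
python3 - <<'E'
from h import *
o=env.get_obs();print(o['time_s'],o['tool_pos'],o['tool_rot'],o['qpos'])
c=imaging.get_calibration('wrist');print(c)
cv2.imwrite('pics/w1.png',imaging.read_camera('wrist')[:,:,::-1])
E
```

```text
time_s: 1.6
tool_pos: [0.426, -0.0552, 0.2414]
tool_rot: [180.0, -0.0, 143.3]
force: [2.1, -0.1, -0.2]
grip_width: 0.0302
grasp_force: 0.0
1.6 [ 0.42602472 -0.05515807  0.24139264] [ 1.79975296e+02 -1.70469291e-02  1.43263755e+02] [-26.26370679 -11.05808037  26.79204147 113.0829299    5.06263336
  76.861471    52.20891477]
{'camera_matrix': array([[400.75808803,   0.        , 321.84635241],
       [  0.        , 400.75808803, 232.37925743],
       [  0.        ,   0.        ,   1.        ]]), 'position': array([ 0.37196375, -0.01487017,  0.38350665]), 'attitude': array([-1.43302630e+01, -9.33365239e-03,  5.32390095e+01])}
```

View pics/w1.png

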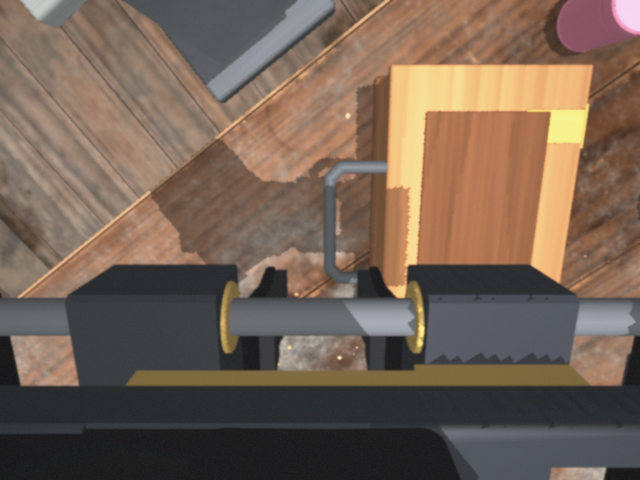

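The wrist view shows the bar vertical at column 331, with arms at rows 167 and 274, so its middle is about (331,220). The lid's left front corner is at (391,65) and its rear left corner at (591,65).

Run:
```python
from h import *
c=imaging.get_calibration('wrist');o=env.get_obs()
b=at_z(c,331,220,.095);FL=at_z(c,391,65,.1);RL=at_z(c,591,65,.1)
e=at_z(c,331,180,.095)-at_z(c,332,260,.095)
R=Ro.from_euler('xyz',o['tool_rot'],degrees=True).as_matrix()
print(b,FL,RL,np.linalg.norm(FL-RL),np.degrees(np.arctan2(*(RL-FL)[1::-1])),np.degrees(np.arctan2(-e[0],e[1])))
print('shift tool',R.T@(b-o['tool_pos']))
```

```text
[ 0.42724372 -0.05377316  0.095     ] [0.36627824 0.04110773 0.1       ] [0.44581781 0.14615624 0.1       ] 0.13176392703642767 52.86808994714107 53.926312183036316
shift tool [0.00302098 0.00663216 0.14657186]
```

Run:
```python
from h import *
o=env.get_obs();print(o['time_s'],o['tool_pos'],o['tool_rot'])
c=imaging.get_calibration('wrist');print(c['position'],c['attitude'])
cv2.imwrite('pics/w2.png',imaging.read_camera('wrist')[:,:,::-1])
a=cv2.imread('pics/w1.png',0)[60:290,300:620].astype(np.float32);b=cv2.imread('pics/w2.png',0)[60:290,300:620].astype(np.float32)
print(cv2.phaseCorrelate(a,b))
c1=dict(c);c1['position']=np.array([ 0.37196375, -0.01487017,  0.38350665]);c1['attitude']=np.array([-14.330263,-.00933,53.2390])
b=at_z(c1,331,220,.095);print('bar w/ old calib',b)
R=Ro.from_euler('xyz',o['tool_rot'],degrees=True).as_matrix();print(R.T@(b-o['tool_pos']))
```

```text
1.65 [ 0.42564234 -0.06059549  0.24158551] [-1.79912304e+02  7.19145587e-02  1.42909496e+02]
[ 0.37184027 -0.01963847  0.38358656] [-14.42097165   0.10701927  52.88360166]
((0.09738461759525308, 0.09600267789170402), 0.3957644338409106)
bar w/ old calib [ 0.42752998 -0.04789825  0.095     ]
[0.00633564 0.01149111 0.14656026]
```

Run:
```python
from h import *
o=env.get_obs();c=imaging.get_calibration('wrist');print(o['time_s'],o['tool_pos'],o['tool_rot'],c['position'],c['attitude'])
cv2.imwrite('pics/w3.png',imaging.read_camera('wrist')[:,:,::-1])
a=cv2.imread('pics/w1.png')
t=a[150:250,320:400]
for n in(1,2,3):
    r=cv2.matchTemplate(cv2.imread(f'pics/w{n}.png'),t,cv2.TM_CCOEFF_NORMED);print(n,cv2.minMaxLoc(r)[1::2])
```

```text
1.7 [ 0.42614884 -0.05740283  0.24160919] [-1.79994128e+02  2.72926982e-02  1.42936100e+02] [ 0.37227435 -0.01668909  0.38364596] [-1.43684602e+01  2.50345293e-02  5.29064506e+01]
1 (1.0, (320, 150))
2 (0.9471863508224487, (327, 146))
3 (0.9835014343261719, (322, 148))
```

Run:
```python
from h import *
o=env.get_obs();c=imaging.get_calibration('wrist')
c['position']=np.array([ 0.37227435,-0.01668909,0.38364596]);c['attitude']=np.array([-14.36846,.025,52.90645])
b=at_z(c,333,218,.095);FL=at_z(c,393,63,.1);RL=at_z(c,593,63,.1);e=at_z(c,333,178,.095)-at_z(c,334,258,.095)
o=env.get_obs();R=Ro.from_euler('xyz',o['tool_rot'],degrees=True).as_matrix()
print(b,np.degrees(np.arctan2(*(RL-FL)[1::-1])),np.degrees(np.arctan2(-e[0],e[1])),o['tool_pos'],R.T@(b-o['tool_pos']))
```

```text
[ 0.42741101 -0.04823504  0.095     ] 52.9026946528135 54.01992391508718 [ 0.42648006 -0.05448193  0.24149778] [0.00294644 0.00544411 0.14650314]
```

```bash
python3 -m crank '[{"x":0.002,"y":0.004,"z":0.03,"turn":0},{"x":0.002,"y":0.004,"z":0.07,"turn":0},{"x":0.002,"y":0.004,"z":0.1,"turn":0},{"x":0.002,"y":0.004,"z":0.125,"turn":0},{"x":0.002,"y":0.004,"z":0.143,"turn":0},{"x":0.002,"y":0.004,"z":0.143,"turn":0}]'
python3 -m crank '[{"x":0,"y":0,"z":0,"turn":0},{"x":0,"y":0,"z":0,"turn":0},{"x":0,"y":0,"z":0,"turn":0},{"x":0,"y":0,"z":0,"turn":0}]' 0 12
python3 - <<'E'
from h import *
o=env.get_obs();print(o['time_s'],o['tool_pos'],o['tool_rot'],o['force'])
s=imaging.read_camera('wrist');cv2.imwrite('pics/w4.png',s[:,:,::-1])
E
```

```text
time_s: 2.5
tool_pos: [0.4265, -0.0469, 0.0972]
tool_rot: [-179.9, -0.2, 143.5]
force: [-0.3, 0.1, -0.1]
grip_width: 0.0298
grasp_force: 0.0
time_s: 3.0
tool_pos: [0.4275, -0.049, 0.0991]
tool_rot: [-180.0, 0.0, 143.4]
force: [-3.5, -3.6, 6.1]
grip_width: 0.0086
grasp_force: 12.0
3.0 [ 0.42750521 -0.0490067   0.09912741] [-1.79950209e+02  8.61146830e-03  1.43368616e+02] [-3.47003539 -3.64532414  6.07854899]
```

View pics/w4.png

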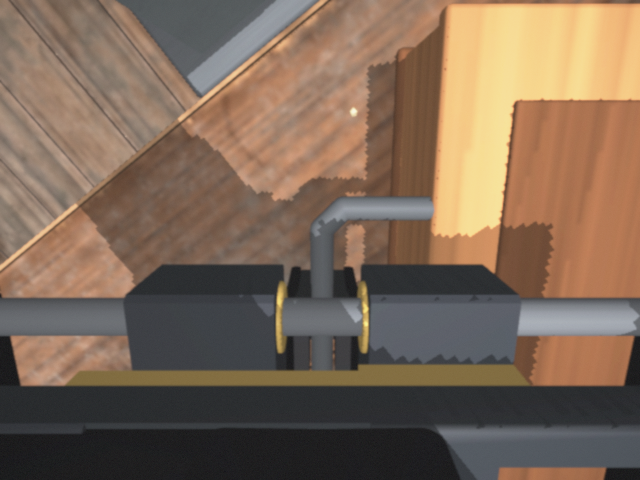

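The bar is held: opening 8.6 mm, and it stands between the pads in the wrist view at about (322,300). Now I'll swing the lid along the arc to about 1.37 rad.

```bash
python3 -m crank '[{"x":0,"y":0.0005,"z":-0.009,"turn":0},{"x":0,"y":0.003,"z":-0.026,"turn":0},{"x":0,"y":0.008,"z":-0.0465,"turn":0},{"x":0,"y":0.016,"z":-0.068,"turn":0},{"x":0,"y":0.0265,"z":-0.088,"turn":0},{"x":0,"y":0.04,"z":-0.106,"turn":0},{"x":0,"y":0.0555,"z":-0.123,"turn":0},{"x":0,"y":0.073,"z":-0.137,"turn":0},{"x":0,"y":0.092,"z":-0.149,"turn":0},{"x":0,"y":0.111,"z":-0.158,"turn":0},{"x":0,"y":0.128,"z":-0.1635,"turn":0},{"x":0,"y":0.145,"z":-0.1675,"turn":0}]'
python3 -m crank '[{"x":0,"y":0,"z":0,"turn":0},{"x":0,"y":0,"z":0,"turn":0},{"x":0,"y":0,"z":0,"turn":0}]'
cat > st.py <<'E'
from h import *
o=env.get_obs();R=Ro.from_euler('xyz',o['tool_rot'],degrees=True).as_matrix()
print(o['time_s'],np.round(o['tool_pos'],4),'Ftool',np.round(R.T@o['force'],2),'w',o['grip_width'])
H=np.array([.5318,.0915]);X=np.array([np.cos(np.radians(53.4)),np.sin(np.radians(53.4))])
h=(o['tool_pos'][:2]-H)@X;v=o['tool_pos'][2]-.094;th=np.arctan2(v,-h)-np.arctan2(.005,.175);print('theta',th,'r',np.hypot(h,v))
d=np.array([np.sin(th),np.cos(th)]);f=(R.T@o['force'])[1:];print('back-push on tool (reaction, - = resist)',f[0]*np.sin(th)-(-f[1])*0+f[1]*(-np.cos(th))*-1*-1)
E
python3 st.py
```

```text
time_s: 4.55
tool_pos: [0.5152, 0.0691, 0.2679]
tool_rot: [179.9, 0.1, 143.4]
force: [1.3, -1.9, 1.8]
grip_width: 0.0081
grasp_force: 12.0
time_s: 4.92
tool_pos: [0.5149, 0.0687, 0.2676]
tool_rot: [179.9, 0.1, 143.4]
force: [-0.7, -1.6, 6.8]
grip_width: 0.0088
grasp_force: 12.0
4.925 [0.5149 0.0687 0.2676] Ftool [-0.39 -1.64 -6.77] w 0.008798433835125585
theta 1.3801239865733765 r 0.17588203850310433
back-push on tool (reaction, - = resist) -0.3313490266744077
```

```bash
python3 -m crank '[{"x":0,"y":0.006,"z":-0.0025,"turn":0},{"x":0,"y":0.013,"z":-0.003,"turn":0},{"x":0,"y":0.019,"z":-0.0035,"turn":0},{"x":0,"y":0.019,"z":-0.0035,"turn":0},{"x":0,"y":0.019,"z":-0.0035,"turn":0}]'
python3 st.py
python3 - <<'E'
import numpy as np
h=lambda t:(-.175*np.cos(t)+.005*np.sin(t)+.175, .175*np.sin(t)+.005*np.cos(t)-.005)
a=h(1.48)
for y in np.arange(0,.1,.004):
    from scipy.optimize import brentq
    t=brentq(lambda t:h(t)[0]-a[0]-y,1.4,2.3);print(round(y,3),round(t,3),'z',round(-(h(t)[1]-a[1]),4))
E
```

```text
time_s: 5.55
tool_pos: [0.5257, 0.0833, 0.2695]
tool_rot: [-180.0, 0.0, 143.4]
force: [2.7, -2.7, -0.2]
grip_width: 0.0087
grasp_force: 12.0
5.55 [0.5257 0.0833 0.2695] Ftool [-3.79 -0.6   0.18] w 0.008738568227693673
theta 1.4841427625686296 r 0.17576512332950342
back-push on tool (reaction, - = resist) -0.6098907462579967
0.0 1.48 z -0.0
0.004 1.503 z -0.0002
0.008 1.526 z -0.0003
0.012 1.549 z -0.0003
0.016 1.571 z -0.0003
0.02 1.594 z -0.0001
0.024 1.617 z 0.0002
0.028 1.64 z 0.0005
0.032 1.663 z 0.0009
0.036 1.686 z 0.0015
0.04 1.709 z 0.0021
0.044 1.733 z 0.0028
0.048 1.756 z 0.0036
0.052 1.779 z 0.0046
0.056 1.803 z 0.0056
0.06 1.827 z 0.0067
0.064 1.85 z 0.0079
0.068 1.875 z 0.0092
0.072 1.899 z 0.0107
0.076 1.923 z 0.0122
0.08 1.948 z 0.0139
0.084 1.973 z 0.0157
0.088 1.998 z 0.0176
0.092 2.024 z 0.0196
0.096 2.05 z 0.0217
```

```bash
cat > chk.py <<'E'
from h import *
import sys
F=[];P=[]
for i in range(4):
    o=env.get_obs();R=Ro.from_euler('xyz',o['tool_rot'],degrees=True).as_matrix();F.append(R.T@o['force']);P.append(o['tool_pos'])
    if i<3: imaging.read_camera('wrist')
F=np.mean(F,0);P=np.mean(P,0)
h=(P[:2]-[.5318,.0915])@[.5962,.8028];v=P[2]-.094
print('t',round(o['time_s'],2),'th',round(np.arctan2(v,-h)-.0286,3),'r',round(np.hypot(h,v),4),'h',round(h,4),'F',np.round(F,2))
sys.exit(int(len(sys.argv)>1 and F[1]<float(sys.argv[1])))
E
python3 chk.py; python3 -m crank '[{"y":0.002,"z":0},{"y":0.004,"z":0},{"y":0.004,"z":0}]' >/dev/null && python3 chk.py -2.5 && python3 -m crank '[{"y":0.002,"z":0},{"y":0.004,"z":0},{"y":0.004,"z":0}]'>/dev/null && python3 chk.py -2.5 && python3 -m crank '[{"y":0.002,"z":0},{"y":0.004,"z":0},{"y":0.004,"z":0}]'>/dev/null && python3 chk.py -2.5 && python3 -m crank '[{"y":0.002,"z":0},{"y":0.004,"z":0},{"y":0.004,"z":0}]'>/dev/null && python3 chk.py -2.5
```

```text
t 5.7 th 1.483 r 0.1758 h -0.0103 F [-4.22 -0.36 -0.08]invalid input
```

```bash
C="python3 -m crank"; python3 -m crank '[{"x":0,"y":0.002,"z":0,"turn":0},{"x":0,"y":0.004,"z":0,"turn":0},{"x":0,"y":0.004,"z":0,"turn":0}]' >/dev/null && python3 chk.py -2.5 && python3 -m crank '[{"x":0,"y":0.002,"z":0,"turn":0},{"x":0,"y":0.004,"z":0,"turn":0},{"x":0,"y":0.004,"z":0,"turn":0}]'>/dev/null && python3 chk.py -2.5 && python3 -m crank '[{"x":0,"y":0.002,"z":0,"turn":0},{"x":0,"y":0.004,"z":0,"turn":0},{"x":0,"y":0.004,"z":0,"turn":0}]'>/dev/null && python3 chk.py -2.5 && python3 -m crank '[{"x":0,"y":0.002,"z":0,"turn":0},{"x":0,"y":0.004,"z":0,"turn":0},{"x":0,"y":0.004,"z":0,"turn":0}]'>/dev/null && python3 chk.py -2.5
```

```text
t 6.22 th 1.508 r 0.1758 h -0.006 F [-4.75 -0.39  0.04]
t 6.75 th 1.532 r 0.1757 h -0.0018 F [-4.6   0.09 -0.56]
t 7.28 th 1.555 r 0.1757 h 0.0023 F [-4.9  -0.13 -0.63]
t 7.8 th 1.578 r 0.1757 h 0.0062 F [-5.38 -0.2  -0.46]
```

```bash
python3 -m crank '[{"x":0,"y":0.002,"z":0,"turn":0},{"x":0,"y":0.004,"z":0.0002,"turn":0},{"x":0,"y":0.004,"z":0.0002,"turn":0}]' >/dev/null && python3 chk.py -2 && python3 -m crank '[{"x":0,"y":0.002,"z":0,"turn":0},{"x":0,"y":0.004,"z":0.0003,"turn":0},{"x":0,"y":0.004,"z":0.0003,"turn":0}]'>/dev/null && python3 chk.py -2 && python3 -m crank '[{"x":0,"y":0.002,"z":0,"turn":0},{"x":0,"y":0.004,"z":0.0003,"turn":0},{"x":0,"y":0.004,"z":0.0003,"turn":0}]'>/dev/null && python3 chk.py -2 && python3 -m crank '[{"x":0,"y":0.002,"z":0,"turn":0},{"x":0,"y":0.004,"z":0.0004,"turn":0},{"x":0,"y":0.004,"z":0.0004,"turn":0}]'>/dev/null && python3 chk.py -2 && python3 -m crank '[{"x":0,"y":0.002,"z":0.0003,"turn":0},{"x":0,"y":0.004,"z":0.0006,"turn":0},{"x":0,"y":0.004,"z":0.0006,"turn":0}]'>/dev/null && python3 chk.py -2
```

```text
t 8.32 th 1.601 r 0.1757 h 0.0103 F [-4.96 -0.78 -0.12]
t 8.85 th 1.624 r 0.1757 h 0.0143 F [-5.46  0.41 -0.12]
t 9.38 th 1.647 r 0.1756 h 0.0183 F [-5.14 -0.29 -0.03]
t 9.9 th 1.669 r 0.1757 h 0.0222 F [-5.33 -0.32  0.18]
t 10.43 th 1.691 r 0.1757 h 0.026 F [-4.53  0.02 -0.  ]
```

```bash
python3 -m crank '[{"x":0,"y":0.002,"z":0.0003,"turn":0},{"x":0,"y":0.004,"z":0.0006,"turn":0},{"x":0,"y":0.004,"z":0.0006,"turn":0}]' >/dev/null && python3 chk.py -2 && python3 -m crank '[{"x":0,"y":0.002,"z":0.0003,"turn":0},{"x":0,"y":0.004,"z":0.0007,"turn":0},{"x":0,"y":0.004,"z":0.0007,"turn":0}]'>/dev/null && python3 chk.py -2 && python3 -m crank '[{"x":0,"y":0.002,"z":0.0004,"turn":0},{"x":0,"y":0.004,"z":0.0008,"turn":0},{"x":0,"y":0.004,"z":0.0008,"turn":0}]'>/dev/null && python3 chk.py -2 && python3 -m crank '[{"x":0,"y":0.002,"z":0.0005,"turn":0},{"x":0,"y":0.004,"z":0.001,"turn":0},{"x":0,"y":0.004,"z":0.001,"turn":0}]'>/dev/null && python3 chk.py -2 && python3 -m crank '[{"x":0,"y":0.002,"z":0.0005,"turn":0},{"x":0,"y":0.004,"z":0.001,"turn":0},{"x":0,"y":0.004,"z":0.001,"turn":0}]'>/dev/null && python3 chk.py -2
```

```text
t 10.95 th 1.714 r 0.1757 h 0.03 F [-3.9  -0.31  0.1 ]
t 11.47 th 1.737 r 0.1757 h 0.034 F [-3.58  0.33  0.11]
t 12.0 th 1.759 r 0.1758 h 0.0377 F [-2.04 -1.28 -0.84]
t 12.53 th 1.779 r 0.1758 h 0.0412 F [-1.02 -4.72 -3.88]
```

```bash
python3 -m crank '[{"x":0,"y":0.001,"z":0.0003,"turn":0},{"x":0,"y":0.002,"z":0.0006,"turn":0}]' >/dev/null && python3 chk.py -9 && python3 -m crank '[{"x":0,"y":0.001,"z":0.0003,"turn":0},{"x":0,"y":0.002,"z":0.0006,"turn":0}]'>/dev/null && python3 chk.py -9
```

```text
t 12.93 th 1.787 r 0.1757 h 0.0425 F [ 0.45 -7.12 -6.24]
t 13.32 th 1.807 r 0.1758 h 0.046 F [-1.52 -2.65 -2.46]
```

```bash
python3 -m crank '[{"x":0,"y":0.001,"z":0.0003,"turn":0},{"x":0,"y":0.0015,"z":0.0004,"turn":0}]' >/dev/null && python3 chk.py -6 && python3 -m crank '[{"x":0,"y":0.001,"z":0.0003,"turn":0},{"x":0,"y":0.0015,"z":0.0004,"turn":0}]'>/dev/null && python3 chk.py -6&& python3 -m crank '[{"x":0,"y":0.001,"z":0.0003,"turn":0},{"x":0,"y":0.0015,"z":0.0004,"turn":0}]'>/dev/null && python3 chk.py -6
```

```text
t 13.72 th 1.817 r 0.1757 h 0.0477 F [-1.04 -2.41 -3.38]
t 14.12 th 1.829 r 0.1757 h 0.0497 F [-1.36  0.28 -1.57]
t 14.53 th 1.833 r 0.1757 h 0.0504 F [-0.72 -0.24 -1.81]
```

```bash
python3 -m crank '[{"x":0,"y":0.001,"z":0.0003,"turn":0},{"x":0,"y":0.0015,"z":0.0004,"turn":0}]' >/dev/null && python3 chk.py -4 && python3 -m crank '[{"x":0,"y":0.001,"z":0.0003,"turn":0},{"x":0,"y":0.001,"z":0.0003,"turn":0}]'>/dev/null && python3 chk.py -4&& python3 -m crank '[{"x":0,"y":0.001,"z":0.0003,"turn":0},{"x":0,"y":0.001,"z":0.0003,"turn":0}]'>/dev/null && python3 chk.py -4
```

```text
t 14.93 th 1.845 r 0.1756 h 0.0523 F [-0.48  1.3  -0.21]
t 15.32 th 1.848 r 0.1756 h 0.0529 F [-0.45  0.54 -0.63]
t 15.72 th 1.853 r 0.1756 h 0.0537 F [ 0.33 -0.39 -1.14]
```

```bash
python3 -m crank '[{"x":0,"y":0.001,"z":0.0003,"turn":0},{"x":0,"y":0.001,"z":0.0003,"turn":0}]' >/dev/null && python3 chk.py -3 && python3 -m crank '[{"x":0,"y":0.001,"z":0.0003,"turn":0},{"x":0,"y":0.001,"z":0.0003,"turn":0}]'>/dev/null && python3 chk.py -3&& python3 -m crank '[{"x":0,"y":0.001,"z":0.0003,"turn":0},{"x":0,"y":0.001,"z":0.0003,"turn":0}]'>/dev/null && python3 chk.py -3
```

```text
t 16.12 th 1.861 r 0.1756 h 0.055 F [0.13 0.08 0.18]
t 16.52 th 1.865 r 0.1756 h 0.0556 F [ 1.14 -1.21 -0.67]
t 16.93 th 1.872 r 0.1757 h 0.0569 F [ 1.02 -1.35  0.27]
```

```bash
python3 -m crank '[{"x":0,"y":0.001,"z":0.0003,"turn":0},{"x":0,"y":0.001,"z":0.0003,"turn":0}]' >/dev/null && python3 chk.py -3 && python3 -m crank '[{"x":0,"y":0.001,"z":0.0003,"turn":0},{"x":0,"y":0.001,"z":0.0003,"turn":0}]'>/dev/null && python3 chk.py -3&& python3 -m crank '[{"x":0,"y":0.001,"z":0.0003,"turn":0},{"x":0,"y":0.001,"z":0.0003,"turn":0}]'>/dev/null && python3 chk.py -3
python3 - <<'E'
from h import *
for n in('top','side'): cv2.imwrite(f'pics/{n}1.png',imaging.read_camera(n)[:,:,::-1])
t=cv2.imread('pics/top1.png')[130:330,200:400];s=cv2.imread('pics/side1.png')[120:290,220:400]
cv2.imwrite('pics/crop2.png',np.hstack([cv2.resize(t,(400,400),interpolation=2),cv2.resize(s,(400,400),interpolation=2)]))
E
```

```text
t 17.32 th 1.876 r 0.1757 h 0.0576 F [ 1.75 -3.42 -0.5 ]
```

View pics/crop2.png

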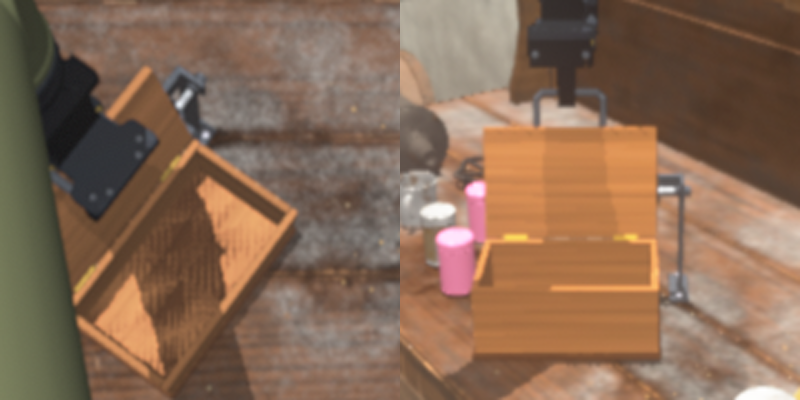

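The lid stands open with its -y edge at the stay's tab (right crop, about (670,187)), and the force is rising again. One more millimetre will confirm the bumper contact.

```bash
python3 -m crank '[{"x":0,"y":0.0005,"z":0.0002,"turn":0},{"x":0,"y":0.001,"z":0.0003,"turn":0}]' >/dev/null ; python3 chk.py -3
```

```text
t 17.82 th 1.883 r 0.1758 h 0.0588 F [ 1.89 -3.75  0.17]
```

```bash
python3 -m crank '[{"x":0,"y":0.0005,"z":0.0002,"turn":0},{"x":0,"y":0.001,"z":0.0003,"turn":0},{"x":0,"y":0.001,"z":0.0003,"turn":0}]' >/dev/null ; python3 chk.py -6 && python3 -m crank '[{"x":0,"y":0.0005,"z":0.0002,"turn":0},{"x":0,"y":0.001,"z":0.0003,"turn":0},{"x":0,"y":0.001,"z":0.0003,"turn":0}]' >/dev/null ; python3 chk.py -6
```

```text
t 18.35 th 1.889 r 0.1758 h 0.0598 F [ 1.77 -4.33  0.68]
t 18.88 th 1.893 r 0.1758 h 0.0604 F [ 2.35 -5.65 -0.03]
```

```bash
python3 -m crank '[{"x":0,"y":-0.001,"z":-0.0003,"turn":0},{"x":0,"y":-0.002,"z":-0.0006,"turn":0},{"x":0,"y":-0.003,"z":-0.0009,"turn":0}]' >/dev/null ; python3 chk.py; python3 -m crank '[{"x":0,"y":0,"z":0,"turn":0},{"x":0,"y":0,"z":0,"turn":0},{"x":0,"y":0,"z":0,"turn":0}]' 0.03; python3 chk.py
```

```text
t 19.4 th 1.881 r 0.1759 h 0.0584 F [ 0.68 -1.23  4.12]
time_s: 19.77
tool_pos: [0.5666, 0.1384, 0.2608]
tool_rot: [179.9, 0.1, 143.4]
force: [-0.6, -0.6, 0.1]
grip_width: 0.0275
grasp_force: 0.0
t 19.93 th 1.878 r 0.1764 h 0.0582 F [-0.11 -0.19  0.22]
```

```bash
python3 -m crank '[{"x":0,"y":0,"z":-0.01,"turn":0},{"x":0,"y":0,"z":-0.03,"turn":0},{"x":0,"y":0,"z":-0.05,"turn":0},{"x":0,"y":0,"z":-0.07,"turn":0},{"x":0,"y":0,"z":-0.07,"turn":0}]'
python3 - <<'E'
from h import *
for n in('side','top'): cv2.imwrite(f'pics/{n}2.png',imaging.read_camera(n)[:,:,::-1])
a,b=[cv2.imread(f'pics/side{k}.png')[120:290,220:400] for k in(1,2)]
cv2.imwrite('pics/crop3.png',np.hstack([cv2.resize(x,(400,400),interpolation=2) for x in(a,b)]))
t=imaging.get_calibration('top');
for n,(u,v),z in(('jar?',(130,186),.12),('mug',(92,265),.08),('candle',(207,205),.03)):print(n,at_z(t,u,v,z))
E
```

```text
time_s: 20.55
tool_pos: [0.567, 0.1383, 0.3324]
tool_rot: [179.8, 0.1, 143.4]
force: [0.7, 1.4, -0.3]
grip_width: 0.0302
grasp_force: 0.0
jar? [0.63988922 0.35360013 0.12      ]
mug [0.48837868 0.43244492 0.08      ]
candle [0.6268734  0.21989692 0.03      ]
```

View pics/crop3.png

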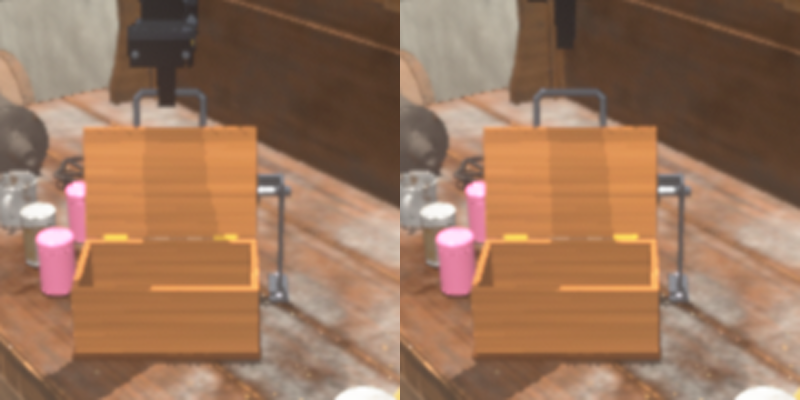

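The lid stands by itself, unchanged in the right crop. Next I'll go above the tin with a quarter turn, so the fingers close along the box's y axis and miss the pink tins.

```bash
python3 -c "
from h import *
print(env.get_obs()['qpos'].round(1))"; python3 -m crank '[{"x":0.04,"y":0.012,"z":0,"turn":0.15},{"x":0.08,"y":0.028,"z":0,"turn":0.33},{"x":0.12,"y":0.042,"z":0.01,"turn":0.5},{"x":0.155,"y":0.056,"z":0.03,"turn":0.68},{"x":0.18,"y":0.065,"z":0.05,"turn":0.86},{"x":0.19,"y":0.0687,"z":0.07,"turn":1.04},{"x":0.195,"y":0.0687,"z":0.08,"turn":1.22},{"x":0.195,"y":0.0687,"z":0.082,"turn":1.4},{"x":0.195,"y":0.0687,"z":0.082,"turn":1.57},{"x":0.195,"y":0.0687,"z":0.082,"turn":1.57},{"x":0.195,"y":0.0687,"z":0.082,"turn":1.57}]' 0.068
python3 - <<'E'
from h import *
imaging.read_camera('wrist')
o=env.get_obs();c=imaging.get_calibration('wrist');im=imaging.read_camera('wrist');cv2.imwrite('pics/w5.png',im[:,:,::-1])
print(o['qpos'].round(1),o['tool_pos'],o['tool_rot'],{k:c[k].tolist() for k in('position','attitude')})
E
```

```text
[-34.6   8.5  20.8  85.7  -3.   86.3  39.6]
time_s: 22.02
tool_pos: [0.4502, 0.3094, 0.2476]
tool_rot: [-180.0, 0.0, 53.6]
force: [0.0, 0.2, -0.1]
grip_width: 0.0682
grasp_force: 0.0
[-51.4   5.5  15.2  98.   -1.5  76.7 -72.4] [0.45026986 0.3094907  0.24772903] [-1.79993920e+02  2.97793627e-02  5.35781092e+01] {'position': [0.49058768880961995, 0.3638439145272607, 0.38977061656463574], 'attitude': [-14.436465009035622, 0.0530898778800091, -36.45265383420652]}
```

View pics/w5.png

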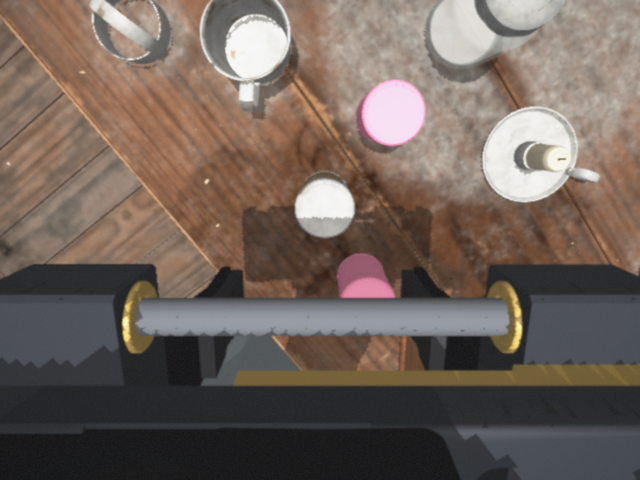

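The tin's top is centred at about (325,205), with the pink tins at (392,113) and (363,275). The finger gap is around column 320.

Run:
```python
from h import *
o=env.get_obs();c=imaging.get_calibration('wrist')
b=at_z(c,325,204,.072);R=Ro.from_euler('xyz',o['tool_rot'],degrees=True).as_matrix()
print(b,R.T@(b-o['tool_pos']),o['tool_pos'])
for p in((392,113),(363,278)):print(R.T@(at_z(c,*p,.072)-b))
```

```text
[0.45787785 0.31569874 0.072     ] [0.00949603 0.00238797 0.17587627] [0.45035509 0.30950517 0.2478789 ]
[ 7.01849170e-02  5.08597972e-02 -2.28484557e-05]
[-6.33238028e-02  3.21583994e-02  1.27024250e-05]
```

```bash
python3 -m crank '[{"x":0.008,"y":0.002,"z":0.03,"turn":0},{"x":0.008,"y":0.002,"z":0.07,"turn":0},{"x":0.008,"y":0.002,"z":0.11,"turn":0},{"x":0.008,"y":0.002,"z":0.145,"turn":0},{"x":0.008,"y":0.002,"z":0.175,"turn":0},{"x":0.008,"y":0.002,"z":0.195,"turn":0},{"x":0.008,"y":0.002,"z":0.195,"turn":0}]'
python3 -m crank '[{"x":0,"y":0,"z":0,"turn":0},{"x":0,"y":0,"z":0,"turn":0},{"x":0,"y":0,"z":0,"turn":0},{"x":0,"y":0,"z":0,"turn":0},{"x":0,"y":0,"z":0,"turn":0}]' 0.02 12
python3 -m crank '[{"x":0,"y":0,"z":-0.02,"turn":0},{"x":0,"y":0,"z":-0.06,"turn":0},{"x":0,"y":0,"z":-0.1,"turn":0},{"x":0,"y":0,"z":-0.13,"turn":0},{"x":0,"y":0,"z":-0.15,"turn":0},{"x":0,"y":0,"z":-0.15,"turn":0}]'
```

```text
time_s: 23.0
tool_pos: [0.4557, 0.3139, 0.0515]
tool_rot: [-180.0, 0.2, 53.5]
force: [0.5, -0.5, -1.0]
grip_width: 0.0681
grasp_force: 0.0
time_s: 23.62
tool_pos: [0.4574, 0.3153, 0.0541]
tool_rot: [180.0, -0.1, 53.5]
force: [-0.1, -0.4, 5.8]
grip_width: 0.0479
grasp_force: 12.0
time_s: 24.38
tool_pos: [0.4575, 0.3153, 0.2042]
tool_rot: [180.0, -0.2, 53.4]
force: [-0.2, -0.8, -1.4]
grip_width: 0.048
grasp_force: 12.0
```

```bash
python3 -m crank '[{"x":0,"y":0,"z":-0.04,"turn":0},{"x":0,"y":0,"z":-0.09,"turn":0},{"x":0,"y":0,"z":-0.14,"turn":0},{"x":-0.02,"y":0.018,"z":-0.145,"turn":0},{"x":-0.06,"y":0.054,"z":-0.145,"turn":0},{"x":-0.1,"y":0.09,"z":-0.145,"turn":0},{"x":-0.14,"y":0.126,"z":-0.145,"turn":0},{"x":-0.17,"y":0.153,"z":-0.145,"turn":0},{"x":-0.2,"y":0.18,"z":-0.145,"turn":0},{"x":-0.214,"y":0.193,"z":-0.145,"turn":0},{"x":-0.214,"y":0.193,"z":-0.145,"turn":0},{"x":-0.214,"y":0.193,"z":-0.145,"turn":0}]'
python3 -m crank '[{"x":0,"y":0,"z":0.04,"turn":0},{"x":0,"y":0,"z":0.08,"turn":0},{"x":0,"y":0,"z":0.1,"turn":0},{"x":0,"y":0,"z":0.1,"turn":0},{"x":0,"y":0,"z":0.1,"turn":0}]'
python3 - <<'E'
from h import *
o=env.get_obs();print(o['tool_pos'],o['tool_rot'],o['grip_width'],o['qpos'].round(1))
w=imaging.read_camera('wrist')[:,:,::-1];s=imaging.read_camera('side')[:,:,::-1]
cv2.imwrite('pics/c4.png',np.hstack([cv2.resize(w,(500,375)),cv2.resize(s[80:290,180:348],(300,375),interpolation=2)]))
E
```

```text
time_s: 25.88
tool_pos: [0.4838, 0.0289, 0.3468]
tool_rot: [-179.9, 0.1, 53.5]
force: [-0.2, 0.8, -0.8]
grip_width: 0.0479
grasp_force: 12.0
time_s: 26.5
tool_pos: [0.4849, 0.0288, 0.2489]
tool_rot: [180.0, -0.1, 53.5]
force: [0.7, 0.4, -0.8]
grip_width: 0.0476
grasp_force: 12.0
[0.48485538 0.02878575 0.24888172] [ 1.79954175e+02 -5.06936104e-02  5.35236034e+01] 0.04764167957592705 [-37.7  -3.3  30.3 106.1   1.7  76.7 -44.3]
```

View pics/c4.png

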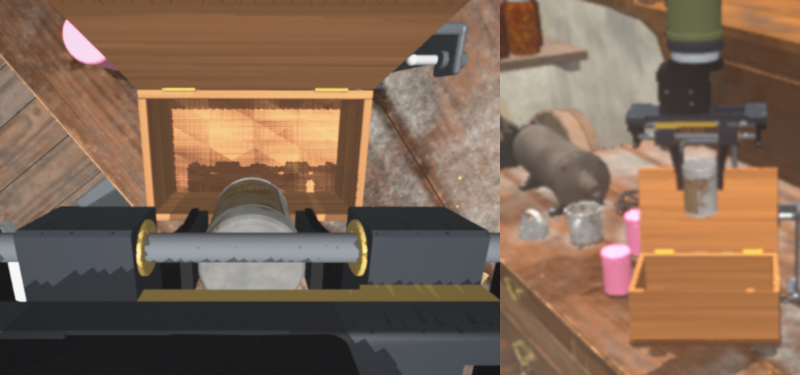

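The tin is upright and centred over the box opening, and the lid is still open behind it. I'll lower it now.

```bash
python3 -m crank '[{"x":0,"y":0,"z":0.03,"turn":0},{"x":0,"y":0,"z":0.06,"turn":0},{"x":0,"y":0,"z":0.09,"turn":0},{"x":0,"y":0,"z":0.115,"turn":0},{"x":0,"y":0,"z":0.14,"turn":0},{"x":0,"y":0,"z":0.16,"turn":0},{"x":0,"y":0,"z":0.172,"turn":0},{"x":0,"y":0,"z":0.18,"turn":0},{"x":0,"y":0,"z":0.184,"turn":0},{"x":0,"y":0,"z":0.184,"turn":0}]'; python3 chk.py
```

```text
time_s: 27.85
tool_pos: [0.4847, 0.028, 0.0643]
tool_rot: [180.0, -0.0, 53.4]
force: [-0.0, 0.7, -1.6]
grip_width: 0.0477
grasp_force: 12.0
t 28.0 th -0.386 r 0.0843 h -0.079 F [0.79 0.14 0.88]
```

```bash
python3 -m crank '[{"x":0,"y":0,"z":0.001,"turn":0},{"x":0,"y":0,"z":0.002,"turn":0},{"x":0,"y":0,"z":0.002,"turn":0}]'; python3 chk.py
python3 -m crank '[{"x":0,"y":0,"z":0,"turn":0},{"x":0,"y":0,"z":0,"turn":0},{"x":0,"y":0,"z":0,"turn":0}]' 0.066
python3 -m crank '[{"x":0,"y":0,"z":-0.01,"turn":0},{"x":0,"y":0,"z":-0.03,"turn":0},{"x":0,"y":0,"z":-0.07,"turn":0},{"x":0,"y":0,"z":-0.12,"turn":0},{"x":0,"y":0,"z":-0.17,"turn":0},{"x":0,"y":0,"z":-0.22,"turn":0},{"x":0,"y":0,"z":-0.26,"turn":0},{"x":0,"y":0,"z":-0.28,"turn":0},{"x":0,"y":0,"z":-0.28,"turn":0},{"x":0,"y":0,"z":-0.28,"turn":0},{"x":0,"y":0,"z":-0.28,"turn":0}]'
python3 - <<'E'
from h import *
w=imaging.read_camera('wrist')[:,:,::-1];s=imaging.read_camera('side')[:,:,::-1]
cv2.imwrite('pics/c5.png',np.hstack([cv2.resize(w,(500,375)),cv2.resize(s[120:290,212:348],(300,375),interpolation=2)]))
E
```

```text
time_s: 28.38
tool_pos: [0.4845, 0.028, 0.0621]
tool_rot: [180.0, -0.0, 53.4]
force: [0.3, 0.3, -0.6]
grip_width: 0.0477
grasp_force: 12.0
t 28.52 th -0.411 r 0.0853 h -0.0792 F [-0.22  0.03  0.62]
time_s: 28.9
tool_pos: [0.4845, 0.028, 0.0621]
tool_rot: [180.0, -0.0, 53.4]
force: [-0.2, -0.2, 0.0]
grip_width: 0.0643
grasp_force: 0.0
time_s: 30.28
tool_pos: [0.4838, 0.0279, 0.3409]
tool_rot: [-179.9, 0.1, 53.4]
force: [-0.8, 0.1, -0.5]
grip_width: 0.0662
grasp_force: 0.0
```

View pics/c5.png

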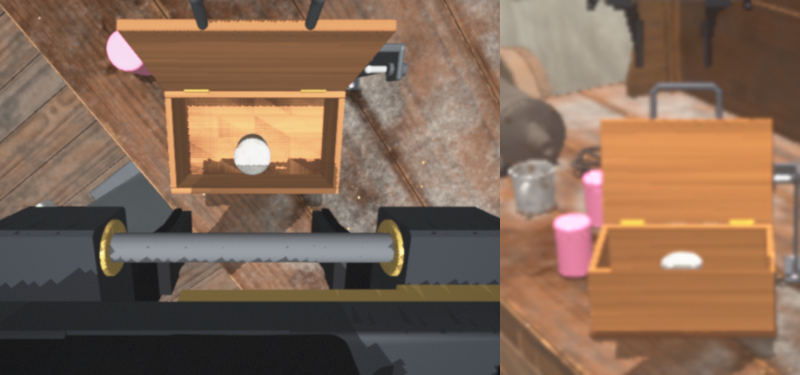

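The tin stands upright inside the box (left view, about (252,155)), and the lid is still open at the stay with the robot clear. Handing in.

```bash
python3 -c "
from cell import env
print(env.sign_off())"
```

```text
the job is handed in; nothing more can be done
None
```

I've handed the job in after about 30 s of the 72 s. The lid clicked past the spring ball and stands open by itself against the stay, the small tin stands upright in the box, and no bystander was touched. The sign-off returned no verdict, and the bumper's 2 N hold was judged from the felt click and the pictures, not measured.

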